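# Tip the hold-down finger up and take the plug gauge out

### The arm

A 7-joint arm with a two-finger parallel gripper is mounted at the origin on a cart in front of the work surface, level with it; the furniture and walls round the work are solid. World frame = base frame: x ahead of the robot, y to its left, z up, the work surface at z = 0. Lengths are in m, angles in rad, forces in N, time in s.
With the tool pointing down it reaches from about 0.4 to 0.875 m from the base axis. Payload 19.3 kg.
Tool frame: the origin (TCP) lies at the very end of the fingers, on their centre line; the grasp point (between the pads) lies 19 mm behind it; z points along the fingers, y is the direction in which the jaws open and shut (so a half turn about z gives the same grasp; the last joint's range is limited). The gripper opens to 85 mm and grips with 20 to 120 N. Pads are 22 mm wide; open, the fingers measure 114 mm over their backs; the gripper's body (76 mm by 85 mm) begins 54 mm behind the grasp point. The pads swing forward as they close: fully open they stand 13 mm farther back than shut.
Start: joints at [-1.331, 0.521, -0.036, 1.599, 0.021, 1.021, -0.113], TCP at [0.191, 0.595, 0.231] pointing down, gripper open.
Joint ranges: [-2.91, 2.91], [-0.3, 2.13], [-1.5, 1.42], [0.17, 2.43], [-1.26, 4.41], [0.16, 1.93], [-2.52, 2.52]. Speed limits (rad/s): [1.89, 1.89, 2.39, 2.39, 3.01, 3.01, 3.01].

### API

Orientations are given as [roll, pitch, yaw] about the fixed x, y, z axes, in that order (R = Rz(yaw) Ry(pitch) Rx(roll)).
In Python, from workcell import bot gives the robot as it stands. The module is installed in compiled form; this text tells all that it offers.
- The arm moves only by the shell command python3 -m inch 'ROWS' [FORCE]. ROWS is JSON, a list of rows, each an object of numbers: "dx", "dy", "dz": the shift along the tool's x, y, z in mm; "rx", "ry", "rz": the turn, a rotation vector about the tool's x, y, z in rad; "hand": the closure, from -1 (fully open) to 1 (shut), so that 0 is half open. In form: [{"dx": .., "dy": .., "dz": .., "rx": .., "ry": .., "rz": .., "hand": ..}, ...]. A call has 1 to 10 rows; each row shifts and turns the commanded pose from where the row before left it, along the tool's axes as they then stand; what a row does not reach is not made up. A row lasts 1/10 s, in which the tool goes at most 50 mm and 8.59 degrees, less where a joint would pass 70% of its speed; a pose out of reach is approached as far as the arm can. A call with a gripper value outside its range is refused whole. The fingers move at their own pace and stop on an object; FORCE is the grip in N (left out, the last holds). Time passes only in rows, so rows that do not move let the fingers close. It gives the time, the measured TCP pose, the force and the opening at its end, in the units of the state.
- bot.observe(): the state, without advancing time (a new reading comes with each control period).
- bot.grab_frame(name): name is "scene" or "top"; returns (picture, depth): 384x512x3 uint8, red, green, blue; 384x512 float32, m along the optical axis (not along the pixel's ray), 0 where there is no reading.
- bot.get_calibration(name): a dict with "vertical_fov" (degrees; the focal length in pixels is half the picture's height over the tangent of half this angle, whatever the lens; pixels are square), "cx", "cy" (the principal point, pixels), "origin" and "orientation" of the camera in the world. Camera axes: x right, y down, z forward; pixel columns grow to the right and rows downward; lengths in m; the calibration is good to about 2 mm. A picture is of the moment at which its call begins. get_calibration takes no time and is no camera call.
- bot.job_done(): hands the job in, once; it reports no verdict.
Trained networks look in the newest picture that a camera, given by its name, has taken for a name from the list of things; names that differ only in an ending like _2 or _b are one class to them, and where a whole thing is asked for, a point or a joint stands for the part that bears it (a point fixed in the world has none). Each returns a list of dicts, best first, with "score" (0 to 1); they miss things now and then, are a little off and sometimes report something else, mostly with a low value. They report only what shows in the picture. A call takes as long as a camera call.
- bot.trace(camera, target): "region" (384x512 bool, what is visible of it) and "box" ([left, top, right, bottom] in pixels, round what is visible of it).
- bot.tip_of(camera, target): "centre" ([row, column] in pixels: a listed point, or the origin of a listed thing).
The state is a dict: "clock": time; "qpos": joint angles; "qd": joint speeds; "joint_efforts": joint torques, N m; "position": TCP position; "tool_rot": TCP orientation; "force": force on the tool from outside, world axes, zero at the start; "moment": the same for the moment, N m; "grip_width": finger opening in m.
Only numpy, scipy, OpenCV 4.12 (cv2) and the standard library are available. Lean on these libraries where they do the work, as an engineer would, in place of code of your own. Each camera call takes 0.05 s, during which the arm holds its last target.

### The job

The plug gauge is held down in the blue-bracket fixture by a rocking finger: press the rocker's red thumb pad gently down until its spring catch clicks and the finger stays tipped up by itself, without forcing the pad on against its stop, and let go. Then lift the plug gauge out by its shaft and set it down upright in the blue cup without dropping it. Leave the other things on the bench where they are.

Things in the scene. Friction and masses are not known exactly. Their poses are not given: they have to be found in the camera images.
- fixture: hold-down fixture, fixed to the bench at a varying place and yaw: dark base plate 240 x 80 x 12 mm. Origin on the bench; own x runs along the plate from the red pad end (-x) to the plug gauge end (+x), z up. The rocker's pivot pin (along y) is at (-10, 0, 45) mm in this frame, the seat centre at (72.5, 0, 36) mm
- lever (a joint): angle of the rocker, rad: 0 at rest (finger down over the flange, light return spring), grows as the red pad goes down and the finger tips up. The catch clicks at some angle between about 0.30 and 0.60 rad, different each time. Let go before the click and it springs back to 0; after it, it stays at 0.34 to 0.65 rad
- rocker: the rocking part: yellow bent bar with a red thumb pad at one end and a steel finger at the other. Origin on the pivot axis; x and z are parallel to the fixture's when the joint reads 0; it turns about the pivot as the pad goes down
- thumb_pad (a point): centre of the top face of the red thumb pad (38 mm along the rocker, 36 mm across), at (-57, 0, 48) mm in the rocker's own frame; as it is pressed it moves on an arc of 75 mm about the pivot, down and 14 to 17 mm outward (away from the plug gauge). Nothing stands above it
- seat (a point): centre of the floor of the shallow round seat (57 mm inside diameter, 5 mm deep) in which the plug gauge's flange stands, 36 mm above the bench
- nose (a point): tip of the steel finger, underside; at rest 1 mm above the flange, overlapping it by 4 mm; once the catch has clicked it is clear of the flange and the plug gauge can go straight up
- plug_mid (a point): the plug gauge (0.46 kg), point on its axis half-way up: 67.5 mm above its underside, z along its axis. Black flange 53 mm in diameter and up to 18 mm high, black hub 28 mm in diameter up to 41 mm, then a bright shaft 13.6 mm in diameter from 41 to 123 mm, total height 135 mm. Take it by the shaft
- cup: blue round storage cup fixed to the bench (72 mm outside, foot 88 mm, 16 mm high), origin under its centre; its place varies, left or right of the fixture
- cup_floor (a point): centre of the cup's inner floor, 6 mm above the bench; inside diameter 60 mm, the rim is 10 mm above this floor
- magnet: black pot magnet with a knob, 43 mm in diameter, 37 mm high, a bystander; origin under its centre
- dial: dial indicator lying on its back, 138 x 57 x 22 mm, a bystander
- bar: ground steel bar lying flat, 10 x 62 x 10 mm, a bystander
- bolt: hex bolt standing on its head, 20 mm wide, 41 mm high, a bystander
- clip: orange clip, 33 x 60 x 26 mm, a bystander
- catch_rail (a point): on the rail behind the pad end, 45 mm above the bench: mid-height of the catch block (its own height, within 12 mm of this, is not measured: feel for it). Pressing takes 1 to 3 N at the pad, then rises to about 5 to 10 N and falls away as the lip snaps under the sprung ball; about 4 mm of pad travel past that peak a rubber stop on the block meets it and force rises steeply. Over 22 N from the robot on the rocker is forcing it

How it is judged:
By the outcome, as a careful person would: the job done as asked, in the order asked, and still so for the second after the job is handed in, with the robot touching nothing.
It also fails if it takes over 70 s, if anything falls off the work surface, if the arm or the gripper's body presses on something with over 40 N, if the wrist force passes 120 N, or if a joint passes its speed limit or range.

## Working session

There is one attempt and no reset: what is moved stays moved. The work goes in short steps, Python scripts to look and compute and a shell command to move; the robot and the scene stay as the last step left them, time stands still between calls to the robot, and variables do not carry over. Pictures are saved under pics/ and viewed, and the job is handed in when it is done.

```bash
mkdir -p pics; ls; python3 - <<'E'
from workcell import bot
import cv2
print(bot.observe())
for n in ("scene","top"):
    print(n,bot.get_calibration(n))
    p,d=bot.grab_frame(n)
    cv2.imwrite(f"pics/{n}0.png",cv2.cvtColor(p,cv2.COLOR_RGB2BGR))
E
```

```text
pics
{'clock': 0.0, 'qpos': array([-1.3312206 ,  0.5220323 , -0.03633477,  1.60000926,  0.02115773,
        1.02108171, -0.11284311]), 'qd': array([ 4.70537305e-04,  4.72925414e-04, -5.45722647e-04,  2.45363141e-04,
        7.44919256e-05, -2.05688674e-03,  2.60036894e-04]), 'joint_efforts': array([ 1.62707976e-03, -9.27103043e+01,  1.98053151e+00, -3.69931984e+01,
        1.78955850e-02,  8.23546696e-03, -3.70621012e-05]), 'position': array([0.19044476, 0.59492236, 0.23071379]), 'tool_rot': array([-3.14044560e+00,  4.19614399e-05,  2.83174817e+00]), 'force': array([ 0.41179274, -0.07107171, -0.81918235]), 'moment': array([-0.03469714, -0.01584287, -0.00537372]), 'grip_width': 0.08523727485219641}
scene {'vertical_fov': 48.29799719809191, 'cx': 266.5738698892777, 'cy': 188.1524595266697, 'origin': array([-0.23127881, -0.65238713,  0.76598367]), 'orientation': array([-2.16102761,  0.00883465, -0.86573856])}
top {'vertical_fov': 52.89206691007692, 'cx': 262.9860279698552, 'cy': 190.12321863916347, 'origin': array([ 0.36808107, -0.01371659,  1.18406663]), 'orientation': array([-2.9718639 ,  0.00578783, -1.57610238])}
```

View pics/scene0.png

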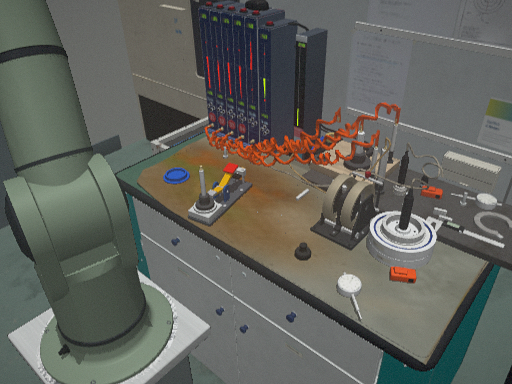

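View pics/top0.png

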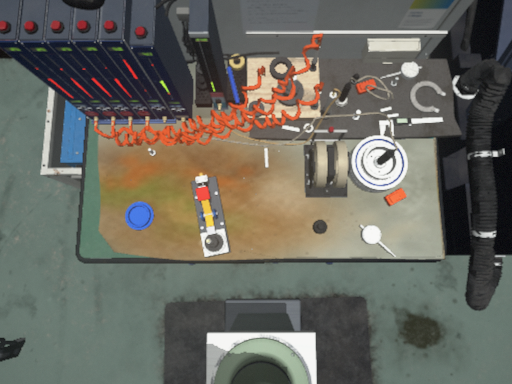

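The scene view shows the fixture at about (220,195), with the plug gauge at its near end (203,190) and the red pad at (230,170). The blue cup is at (176,176). In the top view the plug is at (213,242), the red pad at (202,190) and the cup at (140,215), with the magnet, dial, clips and bar well to the right.

```bash
cat > h.py <<'E'
from workcell import bot
import numpy as np, cv2
from scipy.spatial.transform import Rotation as Ro
C={}
def cal(n):
    if n not in C:
        c=bot.get_calibration(n); f=192/np.tan(np.radians(c["vertical_fov"])/2)
        C[n]=(f,c["cx"],c["cy"],np.array(c["origin"]),Ro.from_euler("xyz",c["orientation"]).as_matrix())
    return C[n]
def ray(n,r,c):
    f,cx,cy,o,R=cal(n); return o,R@np.array([(c-cx)/f,(r-cy)/f,1.])
def dep(n,d,r,c):
    o,v=ray(n,r,c); return o+v*d
def atz(n,r,c,z):
    o,v=ray(n,r,c); return o+v*(z-o[2])/v[2]
def proj(n,p):
    f,cx,cy,o,R=cal(n); q=R.T@(np.asarray(p)-o); return q[1]/q[2]*f+cy,q[0]/q[2]*f+cx
def tri(a,b):
    (o1,v1),(o2,v2)=ray("top",*a),ray("scene",*b)
    v1=v1/np.linalg.norm(v1);v2=v2/np.linalg.norm(v2)
    s=np.linalg.lstsq(np.stack([v1,-v2],1),o2-o1,rcond=None)[0]
    p,q=o1+s[0]*v1,o2+s[1]*v2
    return (p+q)/2,np.linalg.norm(p-q)
def cloud(n,d):
    f,cx,cy,o,R=cal(n); r,c=np.mgrid[:384,:512]
    P=np.stack([(c-cx)/f*d,(r-cy)/f*d,d],-1)
    return P@R.T+o
E
python3 - <<'E'
from h import *
np.set_printoptions(precision=4,suppress=True)
fr={n:bot.grab_frame(n) for n in("top","scene")}
np.savez("f0.npz",top=fr["top"][0],topd=fr["top"][1],scene=fr["scene"][0],scened=fr["scene"][1])
for t in ("thumb_pad","seat","nose","plug_mid","cup_floor","catch_rail","fixture","rocker","cup"):
    a=bot.tip_of("top",t);b=bot.tip_of("scene",t)
    print(t,[(x["score"],np.array(x["centre"])) for x in a[:2]],[(x["score"],np.array(x["centre"])) for x in b[:2]])
    if a and b: print("   ",*tri(a[0]["centre"],b[0]["centre"]))
for n in fr:
    print(n, bot.get_calibration(n)["origin"])
print(bot.observe()["clock"])
for n in fr:
    p,d=fr[n]
    y,x,h,w=((165,185,100,60) if n=="top" else (150,150,80,110))
    cr=cv2.resize(p[y:y+h,x:x+w],None,fx=6,fy=6,interpolation=cv2.INTER_CUBIC)
    cv2.imwrite(f"pics/{n}_crop.png",cr[:,:,::-1])
E
```

```text
thumb_pad [(0.8, array([190.6, 201.5]))] [(0.83, array([165.8, 227.3])), (0.7, array([175. , 239.1]))]
    [0.5507 0.1718 0.0933] 0.011061931528388842
seat [(0.55, array([239.9, 213. ]))] [(0.84, array([204.8, 208.3])), (0.66, array([197.5, 210.8]))]
    [0.4196 0.1379 0.0339] 0.008030949226605794
nose [] [(0.83, array([196.3, 211. ]))]
plug_mid [(0.54, array([243.1, 213.1]))] [(0.84, array([187.9, 203. ]))]
    [0.4053 0.1305 0.1038] 0.0011172419658602238
cup_floor [(0.85, array([214.4, 139.2]))] [(0.55, array([173.6, 177.8])), (0.25, array([192.6, 302.5]))]
    [0.4976 0.3691 0.0119] 0.0038603497383110077
catch_rail [(0.42, array([194.9, 204.4]))] [(0.65, array([174.9, 241. ])), (0.31, array([188. , 201.8]))]
    [0.5584 0.1528 0.0628] 0.03219651756727659
fixture [(0.93, array([220.1, 212.1])), (0.6, array([198.2, 397.8]))] [(0.62, array([202.8, 220.8]))]
    [0.4796 0.1472 0.0036] 0.003850734857277677
rocker [(0.84, array([213.5, 209.1]))] [(0.59, array([189.5, 222.3]))]
    [0.4951 0.1516 0.0426] 0.002318080676872393
cup [] [(0.75, array([175.2, 175.2])), (0.3, array([188.5, 202.6]))]
top [ 0.3681 -0.0137  1.1841]
scene [-0.2313 -0.6524  0.766 ]
1.1
```

View pics/top_crop.png

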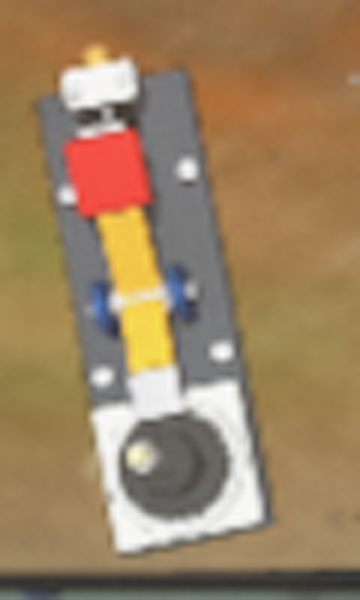

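View pics/scene_crop.png

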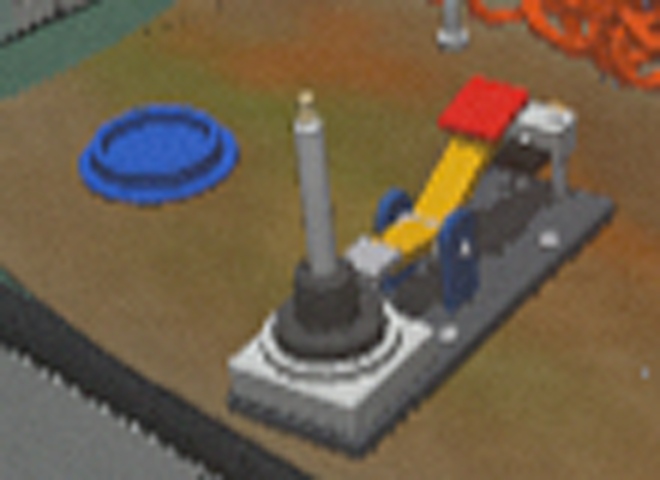

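```bash
python3 - <<'E'
from h import *
np.set_printoptions(precision=4,suppress=True)
f=np.load("f0.npz")
for n in("top","scene"):
    P=cloud(n,f[n+"d"]); im=f[n].astype(int)
    hsv=cv2.cvtColor(f[n],cv2.COLOR_RGB2HSV)
    box=(P[...,0]>.33)&(P[...,0]<.65)&(P[...,1]>.02)&(P[...,1]<.5)
    red=box&((hsv[...,0]<6)|(hsv[...,0]>174))&(hsv[...,1]>170)&(hsv[...,2]>90)&(P[...,1]<.25)
    blue=box&(hsv[...,0]>100)&(hsv[...,0]<125)&(hsv[...,1]>150)&(P[...,1]>.3)
    yel=box&(hsv[...,0]>20)&(hsv[...,0]<32)&(hsv[...,1]>150)&(hsv[...,2]>120)&(P[...,2]>.03)&(P[...,1]<.25)
    for k,m in(("red",red),("blue",blue),("yel",yel)):
        q=P[m]
        if len(q): print(n,k,len(q),"mean",q.mean(0),"min",np.percentile(q,3,0),"max",np.percentile(q,97,0))
    hi=box&(P[...,2]>.008)&(P[...,1]<.26)
    # fixture plate footprint: z 6..20 mm
    q=P[box&(P[...,2]>.007)&(P[...,2]<.02)&(P[...,1]<.26)]
    if len(q)>20: print(n,"plate",len(q),cv2.minAreaRect((q[:,:2]*1000).astype(np.float32)))
    q=P[box&(P[...,2]>.09)&(P[...,1]<.26)]
    print(n,"tall",len(q),q.mean(0) if len(q) else "",q.max(0) if len(q) else "")
    bench=P[box&(abs(P[...,2])<.02)]
    print("bench z",np.median(bench[:,2]))
E
```

```text
top red 143 mean [0.5477 0.165  0.0902] min [0.5312 0.1498 0.0824] max [0.5651 0.1806 0.0975]
top blue 581 mean [0.4938 0.3728 0.0073] min [0.4579 0.3377 0.0001] max [0.5302 0.4064 0.0175]
top yel 156 mean [0.4945 0.1546 0.0607] min [0.4606 0.1416 0.0515] max [0.5274 0.1672 0.0735]
top plate 800 ((492.18890380859375, 137.41619873046875), (272.0569763183594, 137.08531188964844), 5.492268085479736)
top tall 149 [0.5165 0.1598 0.1059] [0.5653 0.1867 0.1705]
bench z -0.0006846105643710798
scene red 97 mean [0.5459 0.1631 0.0915] min [0.5298 0.1461 0.0854] max [0.5632 0.1803 0.0967]
scene blue 246 mean [0.4925 0.3713 0.007 ] min [0.4574 0.3337 0.0011] max [0.5267 0.4033 0.0166]
scene yel 116 mean [0.5054 0.1557 0.0638] min [0.4663 0.1407 0.0531] max [0.5346 0.1692 0.0765]
scene plate 662 ((489.43975830078125, 150.04598999023438), (241.39132690429688, 81.41197204589844), 12.596731185913086)
scene tall 188 [0.4594 0.144  0.1166] [0.567  0.1859 0.1715]
bench z -0.0008968874729641252
```

```bash
python3 - <<'E'
from h import *
np.set_printoptions(precision=4,suppress=True)
f=np.load("f0.npz")
for n in("top","scene"):
    P=cloud(n,f[n+"d"])
    box=(P[...,0]>.33)&(P[...,0]<.47)&(P[...,1]>.05)&(P[...,1]<.22)
    for lo,hi in((.03,.042),(.046,.06),(.06,.08),(.085,.1),(.1,.12),(.12,.14),(.14,.175)):
        q=P[box&(P[...,2]>lo)&(P[...,2]<hi)]
        print(n,lo,hi,len(q),q.mean(0),q.min(0),q.max(0))
    # plate rotated rect from scene/block top
    q=P[(P[...,2]>.037)&(P[...,2]<.043)&box]
    print(cv2.minAreaRect((q[:,:2]*1000).astype(np.float32)))
    # blue rim
    hsv=cv2.cvtColor(f[n],cv2.COLOR_RGB2HSV)
    m=(P[...,1]>.3)&(P[...,1]<.45)&(P[...,0]>.42)&(P[...,0]<.57)&(hsv[...,0]>100)&(hsv[...,0]<125)&(hsv[...,1]>150)
    q=P[m]; print("foot",cv2.minEnclosingCircle((q[:,:2]*1000).astype(np.float32)))
    q=P[m&(P[...,2]>.0125)]; print("rim",len(q),cv2.minEnclosingCircle((q[:,:2]*1000).astype(np.float32)))
    q=P[m&(P[...,2]>.0125)][:,:2]*1000
    A=np.c_[2*q,np.ones(len(q))]; s=np.linalg.lstsq(A,(q**2).sum(1),rcond=None)[0]; print("rimfit",s[:2],np.sqrt(s[2]+s[:2]@s[:2]))
E
```

```text
top 0.03 0.042 239 [0.4085 0.1368 0.035 ] [0.3698 0.0989 0.03  ] [0.4489 0.1799 0.042 ]
top 0.046 0.06 178 [0.4181 0.139  0.0508] [0.384  0.1123 0.046 ] [0.4681 0.1652 0.06  ]
top 0.06 0.08 131 [0.4277 0.1412 0.0679] [0.3949 0.1241 0.06  ] [0.4645 0.1579 0.0787]
top 0.085 0.1 3 [0.4065 0.1338 0.091 ] [0.4029 0.1327 0.0893] [0.4111 0.1356 0.0929]
top 0.1 0.12 7 [0.4069 0.1337 0.1112] [0.402  0.1314 0.102 ] [0.4133 0.1374 0.1198]
top 0.12 0.14 4 [0.4096 0.1334 0.1328] [0.4044 0.132  0.1268] [0.415  0.1355 0.1376]
top 0.14 0.175 23 [0.4083 0.1363 0.1601] [0.4033 0.1316 0.1411] [0.414  0.1421 0.1705]
((407.3570861816406, 138.53111267089844), (61.20759963989258, 64.93413543701172), 11.44615650177002)
foot ((494.1650695800781, 374.03961181640625), 42.479671478271484)
rim 119 ((493.3528137207031, 374.90692138671875), 35.9961051940918)
rimfit [493.2323 375.0437] 32.891077289198144
scene 0.03 0.042 194 [0.3986 0.1218 0.0354] [0.3696 0.092  0.03  ] [0.4489 0.1698 0.042 ]
scene 0.046 0.06 147 [0.4127 0.1305 0.0513] [0.3831 0.1085 0.0461] [0.4681 0.1623 0.0598]
scene 0.06 0.08 121 [0.4179 0.1336 0.0683] [0.3928 0.1201 0.06  ] [0.4578 0.1552 0.079 ]
scene 0.085 0.1 23 [0.407  0.1323 0.0924] [0.4021 0.1279 0.0863] [0.413  0.1392 0.0995]
scene 0.1 0.12 27 [0.4065 0.1327 0.1097] [0.4019 0.1273 0.1   ] [0.4148 0.1388 0.1183]
scene 0.12 0.14 32 [0.4063 0.1325 0.1296] [0.4002 0.1283 0.1201] [0.4159 0.1408 0.139 ]
scene 0.14 0.175 45 [0.4068 0.1326 0.1547] [0.401  0.1276 0.1409] [0.4148 0.1407 0.1715]
((405.5775146484375, 129.93426513671875), (55.18199920654297, 63.38133239746094), 47.71379852294922)
foot ((493.14715576171875, 369.3479309082031), 44.58466339111328)
rim 51 ((492.7568054199219, 371.7456970214844), 36.334938049316406)
rimfit [492.9108 371.8497] 32.691349696346215
```

```bash
cat >> h.py <<'E'
def st(target=None,yaw=None):
    np.set_printoptions(precision=4,suppress=True)
    s=bot.observe(); R=Ro.from_euler("xyz",s["tool_rot"]).as_matrix()
    print("t",s["clock"],"pos",s["position"],"rpy",s["tool_rot"],"F",s["force"],"w",s["grip_width"],"q",s["qpos"])
    if target is not None: print("need tool mm",R.T@(np.array(target)-s["position"])*1000)
    if yaw is not None: print("need rotvec",Ro.from_matrix(R.T@Ro.from_euler("xyz",[np.pi,0,yaw]).as_matrix()).as_rotvec())
E
python3 - <<'E'
from h import *
st(None,-2.932)
f=np.load("f0.npz")
O=np.array([.409,.1362])+.0725*np.array([.978,.208]); print("origin",O)
e=-np.array([.978,.208]); l=np.array([-e[1],e[0]])
for n in("top","scene"):
    P=cloud(n,f[n+"d"]); d=P[...,:2]-O; u=d@e; v=d@l; z=P[...,2]
    m=(abs(v)<.012)
    for a in np.arange(-.125,.06,.008):
        k=m&(u>=a)&(u<a+.008)&(z>.002)&(z<.2)
        if k.sum(): print(n,"u %.0f"%(a*1000+4),k.sum(),"z %.0f..%.0f med %.0f"%(z[k].min()*1e3,z[k].max()*1e3,np.median(z[k])*1e3), "rgb",np.median(f[n][k],0))
E
```

```text
t 1.1 pos [0.1906 0.5952 0.2313] rpy [-3.1416 -0.      2.8317] F [ 0.5691 -0.3855 -0.0142] w 0.08572916785758064 q [-1.3312  0.5214 -0.0363  1.5995  0.0212  1.0211 -0.1128]
need rotvec [-0.     -0.     -0.5195]
origin [0.4799 0.1513]
top u -121 22 z 55..64 med 60 rgb [245.  244.5 242.5]
top u -113 25 z 11..62 med 59 rgb [232. 231. 228.]
top u -105 27 z 11..63 med 45 rgb [87. 80. 75.]
top u -97 9 z 7..84 med 42 rgb [157.  96.  95.]
top u -89 18 z 10..98 med 87 rgb [216.  159.5 155.5]
top u -81 28 z 10..100 med 95 rgb [244.  80.  70.]
top u -73 29 z 8..97 med 93 rgb [244.  81.  69.]
top u -65 29 z 6..95 med 91 rgb [244.  80.  68.]
top u -57 33 z 6..94 med 88 rgb [244.  79.  67.]
top u -49 33 z 10..89 med 74 rgb [224. 156.  73.]
top u -41 31 z 9..77 med 69 rgb [241. 199.  74.]
top u -33 27 z 10..72 med 63 rgb [241. 199.  74.]
top u -25 24 z 10..67 med 59 rgb [240.  198.5  74. ]
top u -17 23 z 46..59 med 54 rgb [238. 200.  97.]
top u -9 22 z 50..57 med 53 rgb [235.5 214.  138. ]
top u -1 27 z 8..59 med 54 rgb [245. 213.  79.]
top u 7 27 z 7..62 med 55 rgb [245. 211.  79.]
top u 15 26 z 8
[... 873 characters left out ...]
ed 69 rgb [219.5 169.   24. ]
scene u -33 21 z 12..71 med 63 rgb [220. 169.  27.]
scene u -25 25 z 9..64 med 57 rgb [217. 167.  27.]
scene u -17 22 z 10..62 med 53 rgb [206.  163.5  61.5]
scene u -9 20 z 9..56 med 32 rgb [132.  112.5  64. ]
scene u -1 27 z 8..56 med 44 rgb [103.  89.  62.]
scene u 7 22 z 9..59 med 14 rgb [106.5 100.5  57.5]
scene u 15 18 z 11..59 med 57 rgb [156.  141.   43.5]
scene u 23 6 z 53..62 med 60 rgb [155.5 136.5  90.5]
scene u 31 13 z 53..65 med 63 rgb [174. 175. 180.]
scene u 39 14 z 41..65 med 63 rgb [174.5 173.  175. ]
scene u 47 17 z 47..64 med 61 rgb [111. 109. 108.]
scene u 55 3 z 49..50 med 50 rgb [86. 80. 79.]
scene u 63 5 z 65..127 med 76 rgb [80. 77. 77.]
```

```bash
python3 -m inch '[{"rz":-0.13,"hand":1},{"rz":-0.13,"hand":1},{"rz":-0.13,"hand":1},{"rz":-0.13,"hand":1}]' 40; python3 -c "
from h import *
st([.545,.1645,.19],-2.932)"
```

```text
t 1.1 pos [0.1906 0.5952 0.2313] rpy [-3.1416 -0.      2.8317] F [ 0.5691 -0.3855 -0.0142] w 0.08572916785758064 q [-1.3312  0.5214 -0.0363  1.5995  0.0212  1.0211 -0.1128]
need tool mm [-468.8959 -302.1295   41.294 ]
need rotvec [-0.     -0.     -0.5195]schema error: expected keys dx, dy, dz, rx, ry, rz, hand
```

```bash
python3 -m inch '[{"dx":0,"dy":0,"dz":0,"rx":0,"ry":0,"rz":-0.13,"hand":1},{"dx":0,"dy":0,"dz":0,"rx":0,"ry":0,"rz":-0.13,"hand":1},{"dx":0,"dy":0,"dz":0,"rx":0,"ry":0,"rz":-0.13,"hand":1},{"dx":0,"dy":0,"dz":0,"rx":0,"ry":0,"rz":-0.13,"hand":1}]' 40; python3 -c "
from h import *
st([.544,.1645,.16],-2.932)"
```

```text
clock: 1.5
position: [0.1906, 0.5952, 0.2313]
tool_rot: [3.142, 0.0, -2.926]
force: [-0.6, -0.2, -1.3]
grip_width: 0.0282
t 1.5 pos [0.1906 0.5952 0.2313] rpy [ 3.1416  0.     -2.9261] F [-0.5717 -0.2247 -1.3103] w 0.02821406113767075 q [-1.2459  0.5247 -0.1626  1.5945  0.0948  1.0301  0.3505]
need tool mm [-253.1547 -496.3624   71.3124]
need rotvec [0.     0.     0.0059]
```

```bash
python3 -m inch '[{"dx":-22,"dy":-44,"dz":0,"rx":0,"ry":0,"rz":0,"hand":1},{"dx":-22,"dy":-44,"dz":0,"rx":0,"ry":0,"rz":0,"hand":1},{"dx":-22,"dy":-44,"dz":0,"rx":0,"ry":0,"rz":0,"hand":1},{"dx":-22,"dy":-44,"dz":0,"rx":0,"ry":0,"rz":0,"hand":1},{"dx":-22,"dy":-44,"dz":0,"rx":0,"ry":0,"rz":0,"hand":1},{"dx":-22,"dy":-44,"dz":0,"rx":0,"ry":0,"rz":0,"hand":1},{"dx":-22,"dy":-44,"dz":0,"rx":0,"ry":0,"rz":0,"hand":1},{"dx":-22,"dy":-44,"dz":0,"rx":0,"ry":0,"rz":0,"hand":1},{"dx":-22,"dy":-44,"dz":0,"rx":0,"ry":0,"rz":0,"hand":1},{"dx":-22,"dy":-44,"dz":0,"rx":0,"ry":0,"rz":0,"hand":1}]' 40; python3 -c "
from h import *
st([.544,.1645,.13],-2.932)"
```

```text
clock: 2.5
position: [0.4986, 0.2091, 0.2316]
tool_rot: [3.141, 0.001, -2.931]
force: [0.0, 1.4, 0.6]
grip_width: 0.0002
t 2.5 pos [0.4986 0.2091 0.2316] rpy [ 3.1415  0.0005 -2.9313] F [0.0084 1.3794 0.5981] w 0.00016927611191065042 q [-0.4721  0.3871 -0.0456  1.8226  0.0215  0.9318  1.2539]
need tool mm [-35.0744 -53.0637 101.5965]
need rotvec [0.0001 0.0005 0.0007]
```

```bash
python3 -m inch '[{"dx":-17,"dy":-26,"dz":0,"rx":0,"ry":0,"rz":0,"hand":1},{"dx":-18,"dy":-27,"dz":0,"rx":0,"ry":0,"rz":0,"hand":1},{"dx":0,"dy":0,"dz":40,"rx":0,"ry":0,"rz":0,"hand":1},{"dx":0,"dy":0,"dz":40,"rx":0,"ry":0,"rz":0,"hand":1},{"dx":0,"dy":0,"dz":21,"rx":0,"ry":0,"rz":0,"hand":1},{"dx":0,"dy":0,"dz":0,"rx":0,"ry":0,"rz":0,"hand":1}]' 40; python3 - <<'E'
from h import *
p,d=bot.grab_frame("scene"); t,_=bot.grab_frame("top")
cv2.imwrite("pics/s1.png",cv2.resize(p[110:250,150:310],None,fx=5,fy=4.2857)[:,:,::-1])
cv2.imwrite("pics/t1.png",cv2.resize(t[120:270,130:290],None,fx=4,fy=4)[:,:,::-1])
st([.544,.1645,.10],-2.932)
E
```

```text
clock: 3.1
position: [0.5414, 0.1657, 0.1278]
tool_rot: [-3.141, -0.004, -2.931]
force: [0.5, 0.5, 0.4]
grip_width: -0.0
t 3.2 pos [0.5431 0.1664 0.1309] rpy [-3.1416  0.0002 -2.9314] F [-0.3048  0.4335  0.9707] w -3.354423374762764e-05 q [-0.3798  0.5589 -0.0303  1.8407  0.0239  0.7422  1.3578]
need tool mm [-0.4978 -2.0129 30.9354]
need rotvec [-0.      0.0002  0.0006]
```

View pics/s1.png

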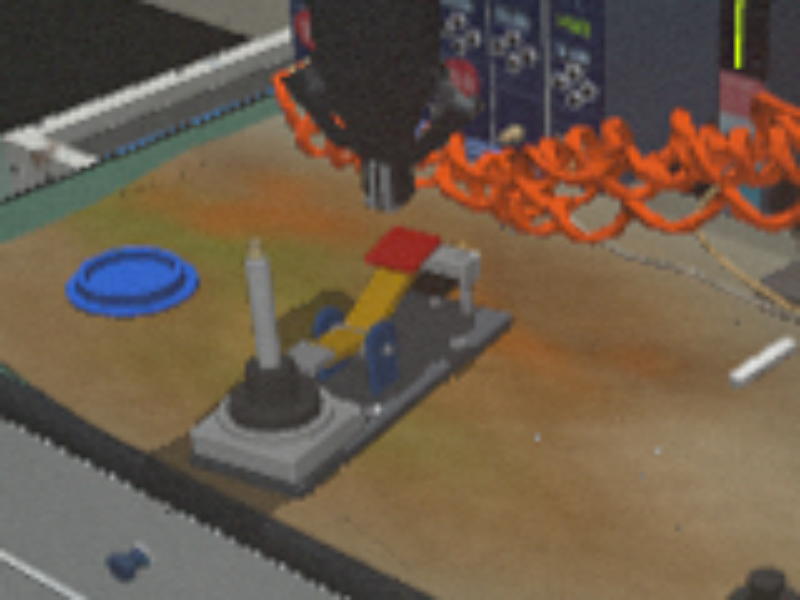

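View pics/t1.png

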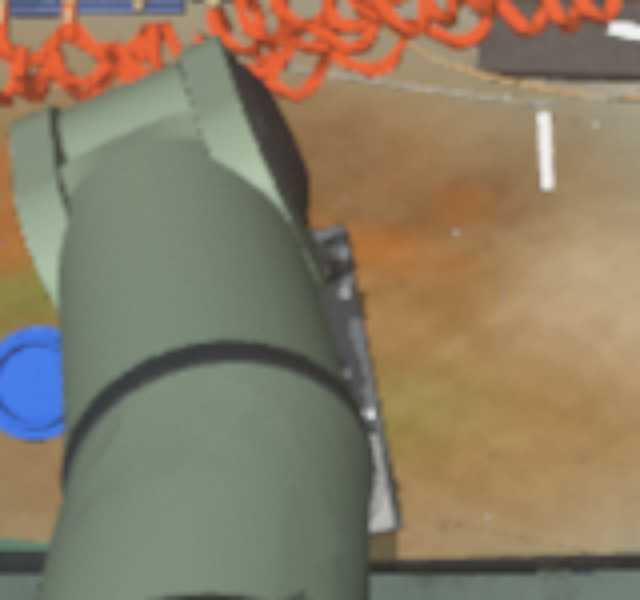

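The scene view shows the closed fingertips at (387,205), just above the red pad at (403,250). The top view is blocked by the arm. Going down to the pad.

```bash
python3 -m inch '[{"dx":0,"dy":-2,"dz":15,"rx":0,"ry":0,"rz":0,"hand":1},{"dx":0,"dy":0,"dz":10,"rx":0,"ry":0,"rz":0,"hand":1},{"dx":0,"dy":0,"dz":0,"rx":0,"ry":0,"rz":0,"hand":1},{"dx":0,"dy":0,"dz":0,"rx":0,"ry":0,"rz":0,"hand":1}]'
for i in 1 2 3; do :; done
python3 -m inch '[{"dx":0,"dy":0,"dz":3,"rx":0,"ry":0,"rz":0,"hand":1},{"dx":0,"dy":0,"dz":0,"rx":0,"ry":0,"rz":0,"hand":1}]'
python3 -m inch '[{"dx":0,"dy":0,"dz":3,"rx":0,"ry":0,"rz":0,"hand":1},{"dx":0,"dy":0,"dz":0,"rx":0,"ry":0,"rz":0,"hand":1}]'
python3 -m inch '[{"dx":0,"dy":0,"dz":3,"rx":0,"ry":0,"rz":0,"hand":1},{"dx":0,"dy":0,"dz":0,"rx":0,"ry":0,"rz":0,"hand":1}]'
```

```text
clock: 3.6
position: [0.5435, 0.1645, 0.106]
tool_rot: [3.142, 0.001, -2.931]
force: [0.3, -0.1, -0.1]
grip_width: -0.0
clock: 3.8
position: [0.5433, 0.1644, 0.1025]
tool_rot: [3.142, 0.0, -2.931]
force: [0.6, -0.9, -0.3]
grip_width: -0.0
clock: 4.0
position: [0.5431, 0.1643, 0.0991]
tool_rot: [-3.142, -0.0, -2.931]
force: [0.5, -0.8, 0.1]
grip_width: 0.0003
clock: 4.2
position: [0.543, 0.1643, 0.0959]
tool_rot: [-3.142, -0.001, -2.931]
force: [-0.8, 0.0, -0.3]
grip_width: 0.0001
```

```bash
python3 -m inch '[{"dx":0,"dy":0,"dz":2,"rx":0,"ry":0,"rz":0,"hand":1},{"dx":-1,"dy":0,"dz":2,"rx":0,"ry":0,"rz":0,"hand":1},{"dx":0,"dy":0,"dz":0,"rx":0,"ry":0,"rz":0,"hand":1}]'
python3 -m inch '[{"dx":-1.5,"dy":0,"dz":2,"rx":0,"ry":0,"rz":0,"hand":1},{"dx":-1.5,"dy":0,"dz":2,"rx":0,"ry":0,"rz":0,"hand":1},{"dx":0,"dy":0,"dz":0,"rx":0,"ry":0,"rz":0,"hand":1}]'
python3 -m inch '[{"dx":-1.5,"dy":0,"dz":2,"rx":0,"ry":0,"rz":0,"hand":1},{"dx":0,"dy":0,"dz":0,"rx":0,"ry":0,"rz":0,"hand":1}]'
python3 -m inch '[{"dx":-1.5,"dy":0,"dz":2,"rx":0,"ry":0,"rz":0,"hand":1},{"dx":0,"dy":0,"dz":0,"rx":0,"ry":0,"rz":0,"hand":1}]'
```

```text
clock: 4.5
position: [0.5443, 0.1645, 0.0921]
tool_rot: [-3.142, -0.0, -2.931]
force: [-0.2, 0.3, 0.5]
grip_width: -0.0003
clock: 4.8
position: [0.5473, 0.1652, 0.088]
tool_rot: [-3.142, -0.0, -2.931]
force: [0.5, 1.3, -0.1]
grip_width: -0.0
clock: 5.0
position: [0.5487, 0.1655, 0.0861]
tool_rot: [-3.142, -0.0, -2.931]
force: [-0.1, -0.6, 0.4]
grip_width: -0.0003
clock: 5.2
position: [0.5502, 0.1658, 0.0841]
tool_rot: [-3.142, -0.0, -2.931]
force: [0.5, -0.7, 1.4]
grip_width: 0.0
```

```bash
python3 - <<'E'
from h import *
p,d=bot.grab_frame("scene")
cv2.imwrite("pics/s2.png",cv2.resize(p[140:230,180:300],None,fx=6.6,fy=6.6,interpolation=cv2.INTER_CUBIC)[:,:,::-1])
st()
E
```

```text
t 5.25 pos [0.5502 0.1658 0.0842] rpy [-3.1415  0.     -2.9315] F [ 0.4274 -0.2652  0.5778] w 4.011055087532076e-05 q [-0.3747  0.6374 -0.0299  1.8481  0.0292  0.6565  1.3591]
```

View pics/s2.png

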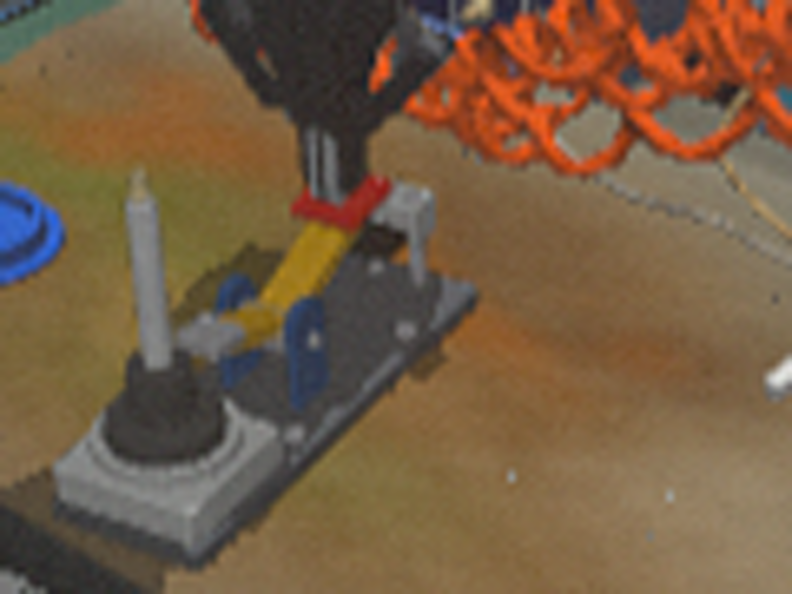

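The fingertips sit centrally on the pad, which has begun to go down. I'll carry on in small steps.

```bash
for k in 1; do :; done
python3 -m inch '[{"dx":-1.2,"dy":0,"dz":2,"rx":0,"ry":0,"rz":0,"hand":1},{"dx":0,"dy":0,"dz":0,"rx":0,"ry":0,"rz":0,"hand":1}]'
python3 -m inch '[{"dx":-1.2,"dy":0,"dz":2,"rx":0,"ry":0,"rz":0,"hand":1},{"dx":0,"dy":0,"dz":0,"rx":0,"ry":0,"rz":0,"hand":1}]'
python3 -m inch '[{"dx":-1,"dy":0,"dz":2,"rx":0,"ry":0,"rz":0,"hand":1},{"dx":0,"dy":0,"dz":0,"rx":0,"ry":0,"rz":0,"hand":1}]'
python3 -m inch '[{"dx":-0.5,"dy":0,"dz":1,"rx":0,"ry":0,"rz":0,"hand":1},{"dx":0,"dy":0,"dz":0,"rx":0,"ry":0,"rz":0,"hand":1}]'
```

```text
clock: 5.45
position: [0.5513, 0.166, 0.0821]
tool_rot: [-3.142, 0.0, -2.931]
force: [0.3, 0.3, 1.2]
grip_width: -0.0
clock: 5.65
position: [0.5525, 0.1663, 0.0801]
tool_rot: [-3.142, -0.0, -2.931]
force: [-0.7, 0.1, 1.2]
grip_width: -0.0001
clock: 5.85
position: [0.5535, 0.1665, 0.0781]
tool_rot: [-3.142, -0.0, -2.931]
force: [-0.3, -0.1, 0.4]
grip_width: 0.0001
clock: 6.05
position: [0.5539, 0.1666, 0.0772]
tool_rot: [-3.142, -0.0, -2.931]
force: [0.9, 0.2, 1.1]
grip_width: 0.0003
```

```bash

python3 -m inch '[{"dx":-0.5,"dy":0,"dz":1,"rx":0,"ry":0,"rz":0,"hand":1},{"dx":0,"dy":0,"dz":0,"rx":0,"ry":0,"rz":0,"hand":1}]' | sed -n '1,2p;4p'
python3 -m inch '[{"dx":-0.5,"dy":0,"dz":1,"rx":0,"ry":0,"rz":0,"hand":1},{"dx":0,"dy":0,"dz":0,"rx":0,"ry":0,"rz":0,"hand":1}]'| sed -n '1,2p;4p'
python3 -m inch '[{"dx":-0.5,"dy":0,"dz":1,"rx":0,"ry":0,"rz":0,"hand":1},{"dx":0,"dy":0,"dz":0,"rx":0,"ry":0,"rz":0,"hand":1}]'| sed -n '1,2p;4p'
```

```text
clock: 6.25
position: [0.5544, 0.1667, 0.0762]
force: [0.7, -0.5, 0.4]
clock: 6.45
position: [0.555, 0.1668, 0.0752]
force: [0.1, -0.1, 1.3]
clock: 6.65
position: [0.5555, 0.167, 0.0742]
force: [0.4, 0.0, 1.9]
```

```bash

python3 -m inch '[{"dx":-0.5,"dy":0,"dz":1,"rx":0,"ry":0,"rz":0,"hand":1},{"dx":0,"dy":0,"dz":0,"rx":0,"ry":0,"rz":0,"hand":1}]' | sed -n '1,2p;4p'
python3 -m inch '[{"dx":-0.5,"dy":0,"dz":1,"rx":0,"ry":0,"rz":0,"hand":1},{"dx":0,"dy":0,"dz":0,"rx":0,"ry":0,"rz":0,"hand":1}]'| sed -n '1,2p;4p'
```

```text
clock: 6.85
position: [0.556, 0.167, 0.0733]
force: [0.9, -0.3, 1.8]
clock: 7.05
position: [0.5564, 0.1672, 0.0722]
force: [-0.1, 0.7, 1.5]
```

```bash

python3 -m inch '[{"dx":-0.5,"dy":0,"dz":1,"rx":0,"ry":0,"rz":0,"hand":1},{"dx":0,"dy":0,"dz":0,"rx":0,"ry":0,"rz":0,"hand":1}]' | sed -n '1,2p;4p'
python3 -m inch '[{"dx":-0.5,"dy":0,"dz":1,"rx":0,"ry":0,"rz":0,"hand":1},{"dx":0,"dy":0,"dz":0,"rx":0,"ry":0,"rz":0,"hand":1}]'| sed -n '1,2p;4p'
```

```text
clock: 7.25
position: [0.5569, 0.1672, 0.0712]
force: [0.2, -1.4, 1.8]
clock: 7.45
position: [0.5572, 0.1673, 0.0703]
force: [-1.0, -0.4, 4.5]
```

Force is rising, so I'll take single small steps.

```bash

python3 -m inch '[{"dx":-0.3,"dy":0,"dz":0.7,"rx":0,"ry":0,"rz":0,"hand":1},{"dx":0,"dy":0,"dz":0,"rx":0,"ry":0,"rz":0,"hand":1}]' | sed -n '1,2p;4p'
```

```text
clock: 7.65
position: [0.5575, 0.1674, 0.0697]
force: [0.3, -0.5, 2.0]
```

```bash

python3 -m inch '[{"dx":-0.3,"dy":0,"dz":0.7,"rx":0,"ry":0,"rz":0,"hand":1},{"dx":0,"dy":0,"dz":0,"rx":0,"ry":0,"rz":0,"hand":1}]' | sed -n '1,2p;4p'
```

```text
clock: 7.85
position: [0.5578, 0.1674, 0.0687]
force: [-0.1, 0.2, -0.4]
```

```bash

python3 -m inch '[{"dx":-0.2,"dy":0,"dz":0.7,"rx":0,"ry":0,"rz":0,"hand":1},{"dx":0,"dy":0,"dz":0,"rx":0,"ry":0,"rz":0,"hand":1}]' | sed -n '1,2p;4p'
```

```text
clock: 8.05
position: [0.558, 0.1675, 0.068]
force: [-0.4, -0.5, 1.1]
```

```bash

python3 -m inch '[{"dx":0,"dy":0,"dz":-5,"rx":0,"ry":0,"rz":0,"hand":1},{"dx":0,"dy":0,"dz":-15,"rx":0,"ry":0,"rz":0,"hand":1},{"dx":0,"dy":0,"dz":-30,"rx":0,"ry":0,"rz":0,"hand":1},{"dx":0,"dy":0,"dz":-30,"rx":0,"ry":0,"rz":0,"hand":1},{"dx":0,"dy":0,"dz":-30,"rx":0,"ry":0,"rz":0,"hand":1}]'
python3 - <<'E'
from h import *
p,d=bot.grab_frame("scene")
cv2.imwrite("pics/s3.png",cv2.resize(p[140:230,180:300],None,fx=6.6,fy=6.6,interpolation=cv2.INTER_CUBIC)[:,:,::-1])
P=cloud("scene",d)
hsv=cv2.cvtColor(p,cv2.COLOR_RGB2HSV)
m=(P[...,0]>.5)&(P[...,0]<.65)&(P[...,1]>.1)&(P[...,1]<.25)&((hsv[...,0]<6)|(hsv[...,0]>174))&(hsv[...,1]>170)&(hsv[...,2]>90)
print("pad",P[m].mean(0))
st([.409,.1362,.2],-2.932)
E
```

```text
clock: 8.55
position: [0.558, 0.1675, 0.1807]
tool_rot: [3.141, 0.001, -2.931]
force: [0.1, -0.3, 0.6]
grip_width: -0.0003
pad [0.55563045 0.16523909 0.08561097]
t 8.6 pos [0.56   0.168  0.1853] rpy [ 3.1406  0.0065 -2.9318] F [3.0663 0.4012 6.9723] w -9.526608390373452e-05 q [-0.3727  0.5065 -0.0284  1.7606  0.0183  0.8681  1.3713]
need tool mm [154.1925   0.3063 -15.65  ]
need rotvec [0.001  0.0065 0.0002]
```

View pics/s3.png

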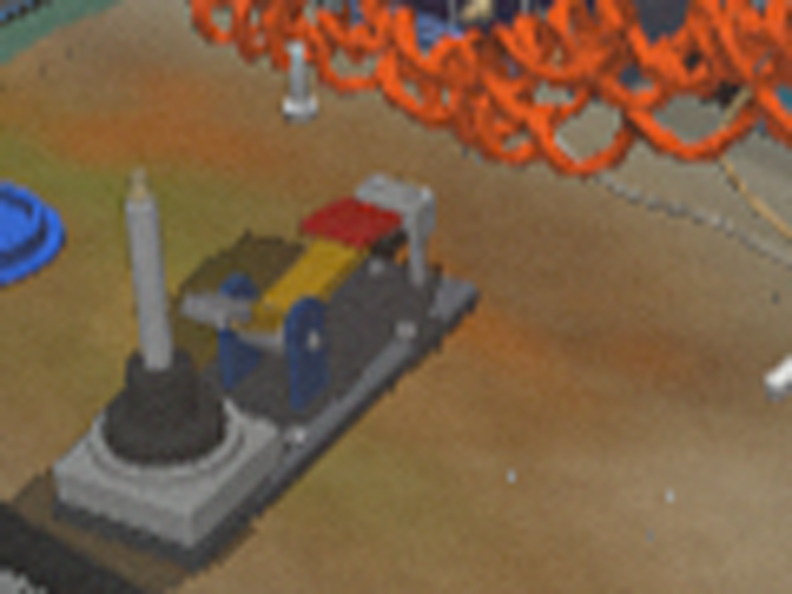

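```bash
python3 - <<'E'
from h import *
p,d=bot.grab_frame("scene")
cv2.imwrite("pics/s4.png",cv2.resize(p[140:230,180:300],None,fx=6.6,fy=6.6,interpolation=cv2.INTER_CUBIC)[:,:,::-1])
P=cloud("scene",d)
f=np.load("f0.npz")
for p,P in((f["scene"],cloud("scene",f["scened"])),(p,P)):
    hsv=cv2.cvtColor(p,cv2.COLOR_RGB2HSV)
    m=(P[...,0]>.52)&(P[...,0]<.60)&(P[...,1]>.13)&(P[...,1]<.2)&((hsv[...,0]<6)|(hsv[...,0]>174))&(hsv[...,1]>150)&(P[...,2]<.11)&(P[...,2]>.04)
    q=P[m];print(len(q),np.median(q,0),np.percentile(q,5,0),np.percentile(q,95,0), np.argwhere(m).mean(0))
    m=(P[...,0]>.42)&(P[...,0]<.455)&(P[...,1]>.12)&(P[...,1]<.17)&(P[...,2]>.05)
    print("nose",m.sum(),np.median(P[m],0),P[m].max(0))
st([.409,.1362,.2],-2.932)
E
```

```text
97 [0.54538988 0.16257451 0.09167167] [0.53076241 0.14715673 0.08579123] [0.56205529 0.17816414 0.0961849 ] [167.74226804 230.07216495]
nose 54 [0.4410196  0.13658771 0.06261686] [0.45495681 0.15516314 0.07592323]
63 [0.55541495 0.16419248 0.06578508] [0.54148497 0.14927032 0.06170496] [0.57397736 0.1804924  0.06884845] [173.25396825 232.96825397]
nose 112 [0.44316638 0.13366419 0.54154176] [0.45498906 0.1587673  0.56729235]
t 8.65 pos [0.5599 0.1681 0.1832] rpy [ 3.1405  0.0065 -2.9317] F [ 0.438  -0.357   0.1156] w -0.00011592483307603457 q [-0.3727  0.5091 -0.0286  1.7627  0.0185  0.8635  1.3711]
need tool mm [154.1073   0.3017 -17.8107]
need rotvec [0.0011 0.0065 0.0003]
```

View pics/s4.png

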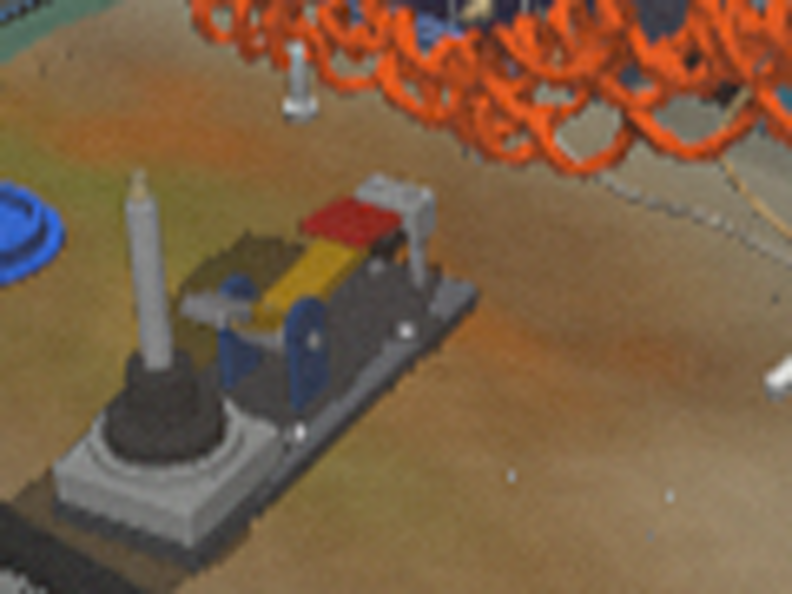

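The catch has clicked. The pad is steady at z ≈ 66 mm (26 mm down, about 0.42 rad) and the finger at (210,300) stays tipped up. Next I go over the plug.

```bash

python3 -m inch '[{"dx":0,"dy":0,"dz":-40,"rx":0,"ry":0,"rz":0,"hand":1},{"dx":38,"dy":0,"dz":-15,"rx":0,"ry":0,"rz":0,"hand":-0.3},{"dx":38,"dy":0,"dz":0,"rx":0,"ry":0,"rz":0,"hand":-0.3},{"dx":38,"dy":0,"dz":0,"rx":0,"ry":0,"rz":0,"hand":-0.3},{"dx":38,"dy":0,"dz":0,"rx":0,"ry":0,"rz":0,"hand":-0.3},{"dx":0,"dy":0,"dz":0,"rx":0,"ry":0,"rz":0,"hand":-0.3},{"dx":0,"dy":0,"dz":0,"rx":0,"ry":0,"rz":0,"hand":-0.3}]'
python3 - <<'E'
from h import *
p,d=bot.grab_frame("scene")
cv2.imwrite("pics/s5.png",cv2.resize(p[110:240,140:300],None,fx=5,fy=5,interpolation=cv2.INTER_CUBIC)[:,:,::-1])
st([.409,.1362,.111],-2.932)
E
```

```text
clock: 9.35
position: [0.4094, 0.1358, 0.234]
tool_rot: [3.141, 0.001, -2.931]
force: [-0.1, -0.0, -0.0]
grip_width: 0.0555
t 9.4 pos [0.41   0.136  0.2338] rpy [ 3.1413  0.0013 -2.9314] F [ 1.0457  0.7235 -0.6503] w 0.0552637478356887 q [-0.4138  0.211  -0.051   2.0763  0.0143  0.8533  1.3079]
need tool mm [  1.0776   0.3695 122.8102]
need rotvec [0.0003 0.0013 0.0006]
```

View pics/s5.png

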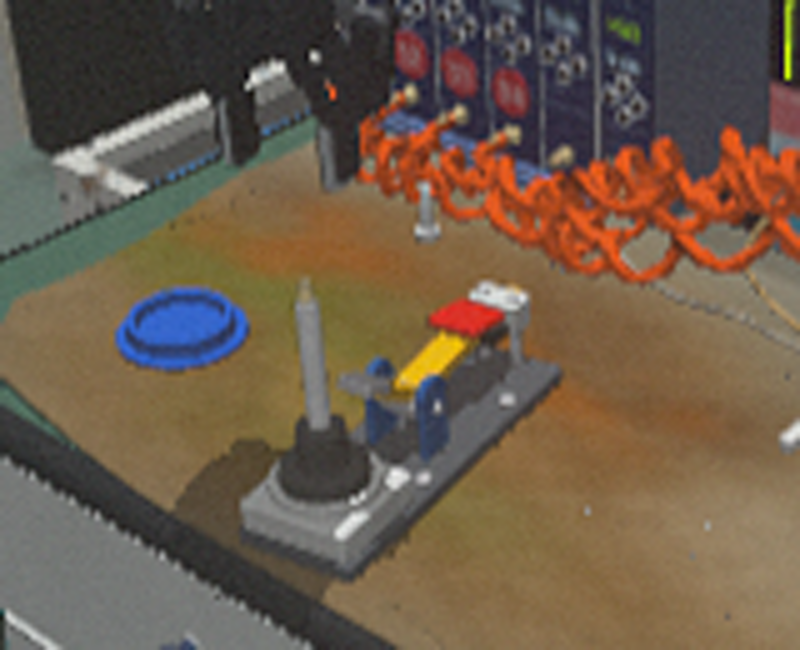

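The jaws straddle the shaft's line: finger tips at (237,155) and (335,180), shaft top at (305,285). The rocker is still latched. Descending to grasp.

```bash

python3 -m inch '[{"dx":1,"dy":0,"dz":35,"rx":0,"ry":0,"rz":0,"hand":-0.3},{"dx":0,"dy":0,"dz":35,"rx":0,"ry":0,"rz":0,"hand":-0.3},{"dx":0,"dy":0,"dz":30,"rx":0,"ry":0,"rz":0,"hand":-0.3},{"dx":0,"dy":0,"dz":22,"rx":0,"ry":0,"rz":0,"hand":-0.3},{"dx":0,"dy":0,"dz":0,"rx":0,"ry":0,"rz":0,"hand":-0.3},{"dx":0,"dy":0,"dz":0,"rx":0,"ry":0,"rz":0,"hand":-0.3}]'
python3 - <<'E'
from h import *
p,d=bot.grab_frame("scene")
cv2.imwrite("pics/s6.png",cv2.resize(p[110:240,140:300],None,fx=5,fy=5,interpolation=cv2.INTER_CUBIC)[:,:,::-1])
st([.409,.1362,.111],-2.932)
E
```

```text
clock: 10.0
position: [0.4089, 0.1357, 0.1114]
tool_rot: [-3.141, -0.001, -2.932]
force: [-0.8, 0.9, -0.1]
grip_width: 0.0555
t 10.05 pos [0.4092 0.1358 0.112 ] rpy [ 3.1415  0.0008 -2.9315] F [0.1662 1.1026 0.972 ] w 0.055711977150279486 q [-0.4193  0.4197 -0.0486  2.1948  0.0396  0.527   1.283 ]
need tool mm [0.1481 0.3995 0.9772]
need rotvec [0.0001 0.0008 0.0005]
```

View pics/s6.png

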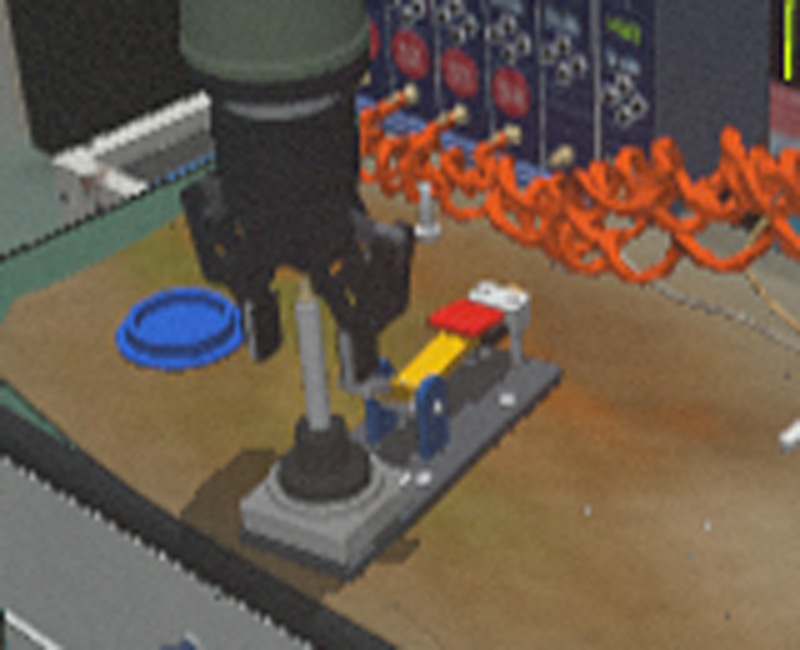

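```bash

python3 -m inch '[{"dx":0,"dy":0,"dz":0,"rx":0,"ry":0,"rz":0,"hand":1},{"dx":0,"dy":0,"dz":0,"rx":0,"ry":0,"rz":0,"hand":1},{"dx":0,"dy":0,"dz":0,"rx":0,"ry":0,"rz":0,"hand":1},{"dx":0,"dy":0,"dz":0,"rx":0,"ry":0,"rz":0,"hand":1},{"dx":0,"dy":0,"dz":0,"rx":0,"ry":0,"rz":0,"hand":1}]' 60
python3 -m inch '[{"dx":0,"dy":0,"dz":0,"rx":0,"ry":0,"rz":0,"hand":1},{"dx":0,"dy":0,"dz":-3,"rx":0,"ry":0,"rz":0,"hand":1},{"dx":0,"dy":0,"dz":0,"rx":0,"ry":0,"rz":0,"hand":1},{"dx":0,"dy":0,"dz":0,"rx":0,"ry":0,"rz":0,"hand":1}]' 60
```

```text
clock: 10.55
position: [0.4089, 0.1359, 0.1119]
tool_rot: [3.141, 0.001, -2.931]
force: [-1.1, 0.7, 10.2]
grip_width: 0.0119
clock: 10.95
position: [0.4083, 0.1355, 0.1142]
tool_rot: [-3.142, -0.0, -2.931]
force: [-0.5, 0.6, -4.0]
grip_width: 0.0116
```

```bash

python3 -m inch '[{"dx":0,"dy":0,"dz":-8,"rx":0,"ry":0,"rz":0,"hand":1},{"dx":0,"dy":0,"dz":-12,"rx":0,"ry":0,"rz":0,"hand":1},{"dx":0,"dy":0,"dz":-15,"rx":0,"ry":0,"rz":0,"hand":1},{"dx":0,"dy":0,"dz":-15,"rx":0,"ry":0,"rz":0,"hand":1},{"dx":0,"dy":0,"dz":-10,"rx":0,"ry":0,"rz":0,"hand":1},{"dx":0,"dy":0,"dz":0,"rx":0,"ry":0,"rz":0,"hand":1},{"dx":0,"dy":0,"dz":0,"rx":0,"ry":0,"rz":0,"hand":1}]' 60
python3 - <<'E'
from h import *
p,d=bot.grab_frame("scene")
cv2.imwrite("pics/s7.png",cv2.resize(p[110:240,140:300],None,fx=5,fy=5,interpolation=cv2.INTER_CUBIC)[:,:,::-1])
st([.493,.3735,.111],-2.932)
E
```

```text
clock: 11.65
position: [0.4084, 0.1355, 0.1741]
tool_rot: [-3.142, 0.0, -2.931]
force: [-0.8, -0.4, -4.4]
grip_width: 0.0118
t 11.7 pos [0.4082 0.1355 0.1737] rpy [-3.1414 -0.0007 -2.9314] F [-0.1113 -0.253  -4.4164] w 0.01209232965126414 q [-0.4148  0.3034 -0.0526  2.1455  0.0246  0.6939  1.2971]
need tool mm [-132.6769  215.0946   62.6264]
need rotvec [-0.0002 -0.0007  0.0006]
```

View pics/s7.png

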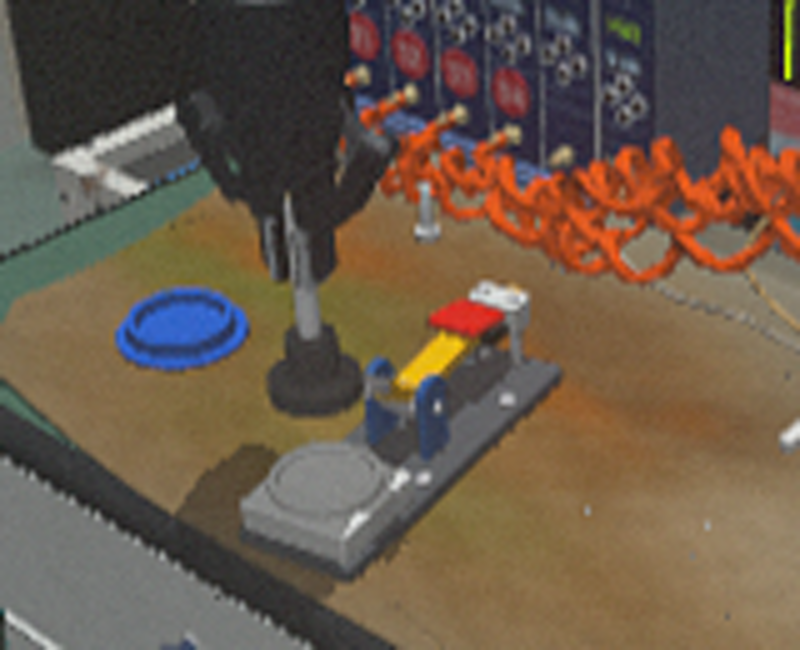

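The plug hangs upright in the jaws, its flange at (313,385) clear of the seat, and the rocker is still latched. Carrying it to the cup.

```bash

python3 -m inch '[{"dx":-7,"dy":11,"dz":0,"rx":0,"ry":0,"rz":0,"hand":1},{"dx":-16,"dy":26,"dz":0,"rx":0,"ry":0,"rz":0,"hand":1},{"dx":-18,"dy":29,"dz":0,"rx":0,"ry":0,"rz":0,"hand":1},{"dx":-18,"dy":29,"dz":0,"rx":0,"ry":0,"rz":0,"hand":1},{"dx":-18,"dy":29,"dz":0,"rx":0,"ry":0,"rz":0,"hand":1},{"dx":-18,"dy":29,"dz":0,"rx":0,"ry":0,"rz":0,"hand":1},{"dx":-16,"dy":26,"dz":0,"rx":0,"ry":0,"rz":0,"hand":1},{"dx":-14,"dy":24,"dz":0,"rx":0,"ry":0,"rz":0,"hand":1},{"dx":-8,"dy":12,"dz":0,"rx":0,"ry":0,"rz":0,"hand":1},{"dx":0,"dy":0,"dz":0,"rx":0,"ry":0,"rz":0,"hand":1}]' 60
python3 -m inch '[{"dx":0,"dy":0,"dz":15,"rx":0,"ry":0,"rz":0,"hand":1},{"dx":0,"dy":0,"dz":20,"rx":0,"ry":0,"rz":0,"hand":1},{"dx":0,"dy":0,"dz":15,"rx":0,"ry":0,"rz":0,"hand":1},{"dx":0,"dy":0,"dz":0,"rx":0,"ry":0,"rz":0,"hand":1},{"dx":0,"dy":0,"dz":0,"rx":0,"ry":0,"rz":0,"hand":1},{"dx":0,"dy":0,"dz":0,"rx":0,"ry":0,"rz":0,"hand":1}]' 60
python3 - <<'E'
from h import *
p,d=bot.grab_frame("scene")
t,td=bot.grab_frame("top")
np.savez("f1.npz",scene=p,scened=d,top=t,topd=td)
cv2.imwrite("pics/s8.png",cv2.resize(p[100:200,140:230],None,fx=6,fy=6,interpolation=cv2.INTER_CUBIC)[:,:,::-1])
cv2.imwrite("pics/t8.png",cv2.resize(t[150:270,80:240],None,fx=4,fy=4,interpolation=cv2.INTER_CUBIC)[:,:,::-1])
st([.493,.3735,.082],-2.932)
E
```

```text
clock: 12.7
position: [0.4931, 0.3764, 0.1728]
tool_rot: [3.141, -0.001, -2.929]
force: [-0.7, 0.1, -4.2]
grip_width: 0.0118
clock: 13.3
position: [0.494, 0.3737, 0.1249]
tool_rot: [3.141, 0.001, -2.932]
force: [0.6, 0.1, -3.8]
grip_width: 0.012
t 13.4 pos [0.494  0.3738 0.125 ] rpy [ 3.141   0.0011 -2.9315] F [-0.7815  0.7535 -4.2381] w 0.011806372853736364 q [-0.6995  0.6361 -0.0649  1.7038  0.0537  0.8021  0.9918]
need tool mm [ 1.102  -0.1319 42.9902]
need rotvec [0.0006 0.0011 0.0005]
```

View pics/s8.png

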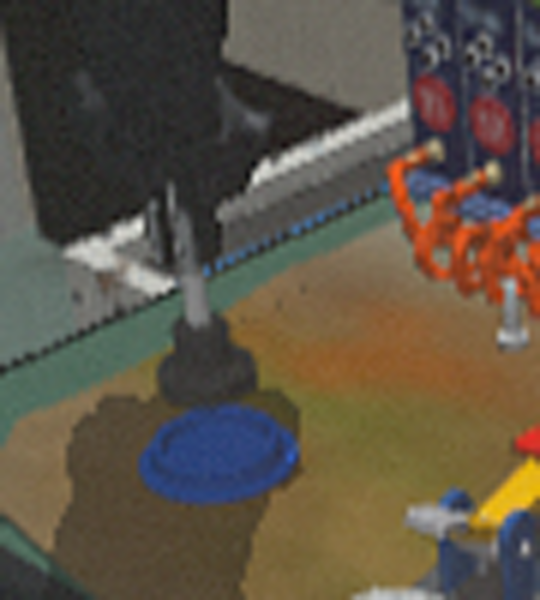

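View pics/t8.png

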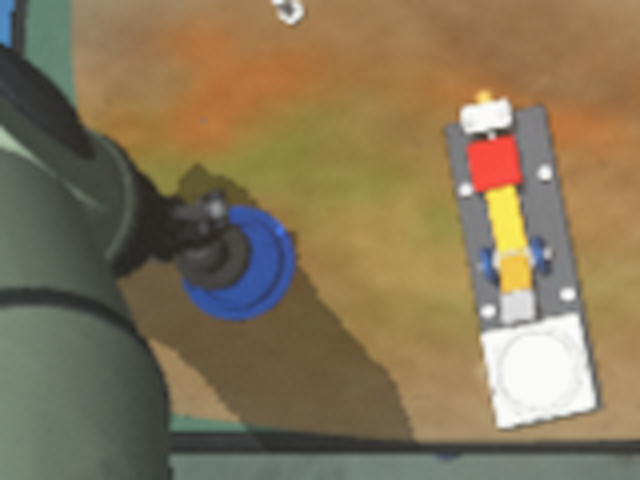

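```bash
python3 - <<'E'
from h import *
f=np.load("f1.npz")
zb=.125-.112+.036
a=np.linspace(0,2*np.pi,80)
for n,(y,x,h,w) in {"scene":(140,150,60,60),"top":(190,115,50,50)}.items():
    im=f[n][y:y+h,x:x+w]; S=10
    im=cv2.resize(im,None,fx=S,fy=S,interpolation=cv2.INTER_CUBIC)[:,:,::-1].copy()
    for c,r,z,col in(((.494,.3738),.0265,zb,(0,0,255)),((.494,.3738),.0265,zb+.018,(0,255,255)),((.493,.3735),.036,.016,(0,255,0)),((.493,.3735),.044,0,(255,255,255)),((.493,.3735),.030,.016,(0,255,0))):
        pts=[proj(n,[c[0]+r*np.cos(t),c[1]+r*np.sin(t),z]) for t in a]
        pts=np.array([[(q[1]+.5-x)*S,(q[0]+.5-y)*S] for q in pts]).astype(np.int32)
        cv2.polylines(im,[pts],True,col,1)
    cv2.imwrite(f"pics/ov_{n}.png",im)
    P=cloud(n,f[n+"d"])
    k=(abs(P[...,0]-.49)<.05)&(abs(P[...,1]-.37)<.05)
    for lo,hi in((zb+.002,zb+.016),(zb+.02,zb+.04)):
        q=P[k&(P[...,2]>lo)&(P[...,2]<hi)][:,:2]*1000
        A=np.c_[2*q,np.ones(len(q))]; s=np.linalg.lstsq(A,(q**2).sum(1),rcond=None)[0]; print(n,len(q),"circle",s[:2],np.sqrt(s[2]+s[:2]@s[:2]),q.min(0),q.max(0))
E
```

```text
scene 107 circle [493.15335497 371.15004579] 21.41744700484342 [467.88611556 345.09193446] [519.4310239  400.25536797]
scene 61 circle [493.25564281 371.80488972] 12.12697147689769 [478.81774266 356.05002346] [508.66078988 388.00579498]
top 123 circle [493.79877025 375.70902332] 21.93067414184032 [468.55193103 349.31493765] [515.39478791 403.11482272]
top 45 circle [492.91376549 374.32005059] 11.439224002796932 [479.52318151 361.13374473] [502.13321638 390.37816772]
```

View pics/ov_scene.png

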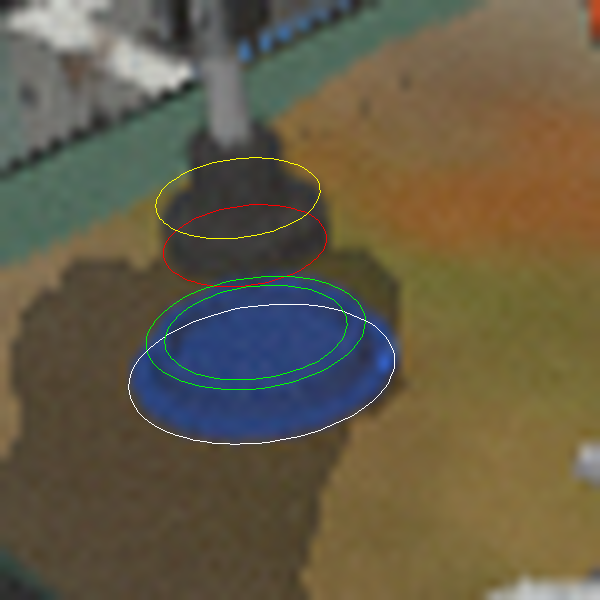

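View pics/ov_top.png

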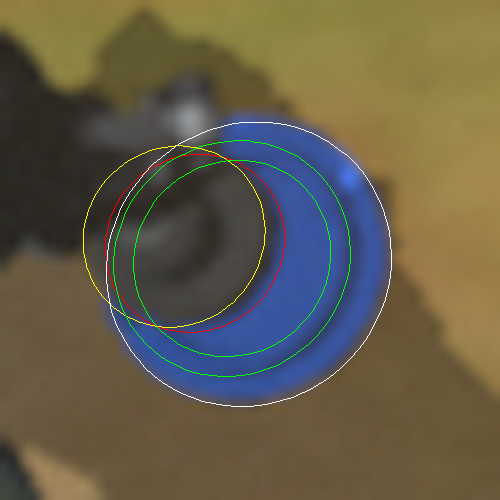

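In both views the flange and the cup rim are concentric to within about 1 mm (offsets (0.6,0.7) and (0.2,-0.7) mm, against 3.5 mm clearance). Lowering.

```bash

python3 -m inch '[{"dx":0,"dy":0,"dz":10,"rx":0,"ry":0,"rz":0,"hand":1},{"dx":0,"dy":0,"dz":12,"rx":0,"ry":0,"rz":0,"hand":1},{"dx":0,"dy":0,"dz":8,"rx":0,"ry":0,"rz":0,"hand":1},{"dx":0,"dy":0,"dz":0,"rx":0,"ry":0,"rz":0,"hand":1}]' 60
python3 -m inch '[{"dx":0,"dy":0,"dz":4,"rx":0,"ry":0,"rz":0,"hand":1},{"dx":0,"dy":0,"dz":4,"rx":0,"ry":0,"rz":0,"hand":1},{"dx":0,"dy":0,"dz":0,"rx":0,"ry":0,"rz":0,"hand":1},{"dx":0,"dy":0,"dz":0,"rx":0,"ry":0,"rz":0,"hand":1}]' 60
```

```text
clock: 13.8
position: [0.4929, 0.373, 0.0924]
tool_rot: [-3.14, -0.002, -2.931]
force: [-0.6, -0.2, -4.2]
grip_width: 0.012
clock: 14.2
position: [0.4937, 0.3736, 0.0863]
tool_rot: [3.142, 0.0, -2.931]
force: [0.4, 0.2, -4.1]
grip_width: 0.012
```

```bash

python3 -m inch '[{"dx":0,"dy":0,"dz":1.5,"rx":0,"ry":0,"rz":0,"hand":1},{"dx":0,"dy":0,"dz":0,"rx":0,"ry":0,"rz":0,"hand":1},{"dx":0,"dy":0,"dz":0,"rx":0,"ry":0,"rz":0,"hand":1}]' 60
python3 -m inch '[{"dx":0,"dy":0,"dz":1.5,"rx":0,"ry":0,"rz":0,"hand":1},{"dx":0,"dy":0,"dz":0,"rx":0,"ry":0,"rz":0,"hand":1},{"dx":0,"dy":0,"dz":0,"rx":0,"ry":0,"rz":0,"hand":1}]' 60
```

```text
clock: 14.5
position: [0.4937, 0.3736, 0.0848]
tool_rot: [-3.142, 0.0, -2.931]
force: [-0.0, -0.1, -4.6]
grip_width: 0.0119
clock: 14.8
position: [0.4936, 0.3736, 0.0832]
tool_rot: [-3.142, -0.0, -2.931]
force: [0.2, 0.8, -4.0]
grip_width: 0.0118
```

```bash

python3 -m inch '[{"dx":0,"dy":0,"dz":1,"rx":0,"ry":0,"rz":0,"hand":1},{"dx":0,"dy":0,"dz":0,"rx":0,"ry":0,"rz":0,"hand":1},{"dx":0,"dy":0,"dz":0,"rx":0,"ry":0,"rz":0,"hand":1}]' 60
python3 -m inch '[{"dx":0,"dy":0,"dz":0.6,"rx":0,"ry":0,"rz":0,"hand":1},{"dx":0,"dy":0,"dz":0,"rx":0,"ry":0,"rz":0,"hand":1},{"dx":0,"dy":0,"dz":0,"rx":0,"ry":0,"rz":0,"hand":1}]' 60
```

```text
clock: 15.1
position: [0.4937, 0.3736, 0.0822]
tool_rot: [-3.142, -0.0, -2.931]
force: [-0.4, 0.2, -3.8]
grip_width: 0.0121
clock: 15.4
position: [0.4939, 0.3737, 0.082]
tool_rot: [3.141, 0.001, -2.931]
force: [-0.9, -0.6, 6.2]
grip_width: 0.0125
```

Contact is at the expected height (0.082). Releasing.

```bash

python3 -m inch '[{"dx":0,"dy":0,"dz":-0.3,"rx":0,"ry":0,"rz":0,"hand":1},{"dx":0,"dy":0,"dz":0,"rx":0,"ry":0,"rz":0,"hand":0.3},{"dx":0,"dy":0,"dz":0,"rx":0,"ry":0,"rz":0,"hand":0},{"dx":0,"dy":0,"dz":0,"rx":0,"ry":0,"rz":0,"hand":-0.3},{"dx":0,"dy":0,"dz":0,"rx":0,"ry":0,"rz":0,"hand":-0.3},{"dx":0,"dy":0,"dz":0,"rx":0,"ry":0,"rz":0,"hand":-0.3}]' 60
python3 -m inch '[{"dx":0,"dy":0,"dz":-10,"rx":0,"ry":0,"rz":0,"hand":-0.3},{"dx":0,"dy":0,"dz":-30,"rx":0,"ry":0,"rz":0,"hand":-0.3},{"dx":0,"dy":0,"dz":-40,"rx":0,"ry":0,"rz":0,"hand":-0.3},{"dx":0,"dy":0,"dz":-40,"rx":0,"ry":0,"rz":0,"hand":-0.3},{"dx":0,"dy":0,"dz":-30,"rx":0,"ry":0,"rz":0,"hand":-0.3},{"dx":0,"dy":0,"dz":0,"rx":0,"ry":0,"rz":0,"hand":-0.3},{"dx":0,"dy":0,"dz":0,"rx":0,"ry":0,"rz":0,"hand":-0.3}]' 60
python3 - <<'E'
from h import *
p,d=bot.grab_frame("scene")
t,td=bot.grab_frame("top")
cv2.imwrite("pics/s9.png",cv2.resize(p[100:230,140:300],None,fx=5,fy=5,interpolation=cv2.INTER_CUBIC)[:,:,::-1])
cv2.imwrite("pics/t9.png",cv2.resize(t[120:270,60:240],None,fx=4,fy=4,interpolation=cv2.INTER_CUBIC)[:,:,::-1])
P=cloud("scene",d)
k=(abs(P[...,0]-.49)<.05)&(abs(P[...,1]-.37)<.05)
for lo,hi in((.008,.022),(.03,.046),(.06,.08),(.08,.1),(.1,.12),(.12,.145)):
    q=P[k&(P[...,2]>lo)&(P[...,2]<hi)]; print(lo,hi,len(q),q.mean(0) if len(q) else "")
q=P[k&(P[...,2]<.16)];print(q[:,2].max())
st()
E
```

```text
clock: 16.0
position: [0.4936, 0.3736, 0.0818]
tool_rot: [-3.142, -0.0, -2.931]
force: [0.2, 0.5, -0.4]
grip_width: 0.0555
clock: 16.7
position: [0.4938, 0.3737, 0.2329]
tool_rot: [3.141, 0.001, -2.931]
force: [0.6, -0.5, -0.5]
grip_width: 0.0555
0.008 0.022 172 [0.48581544 0.36196213 0.01530214]
0.03 0.046 48 [0.48930478 0.3656551  0.03952174]
0.06 0.08 23 [0.49210327 0.37019888 0.07048848]
0.08 0.1 22 [0.49140668 0.36959094 0.09032599]
0.1 0.12 24 [0.49159482 0.37028794 0.10962077]
0.12 0.145 23 [0.49303693 0.37100589 0.1297543 ]
0.14030719349201426
t 16.8 pos [0.4933 0.3733 0.2313] rpy [-3.141  -0.001  -2.9314] F [ 0.2818 -0.7863 -0.63  ] w 0.05533823077040788 q [-0.6985  0.512  -0.0659  1.615   0.0379  1.0169  1.005 ]
```

View pics/s9.png

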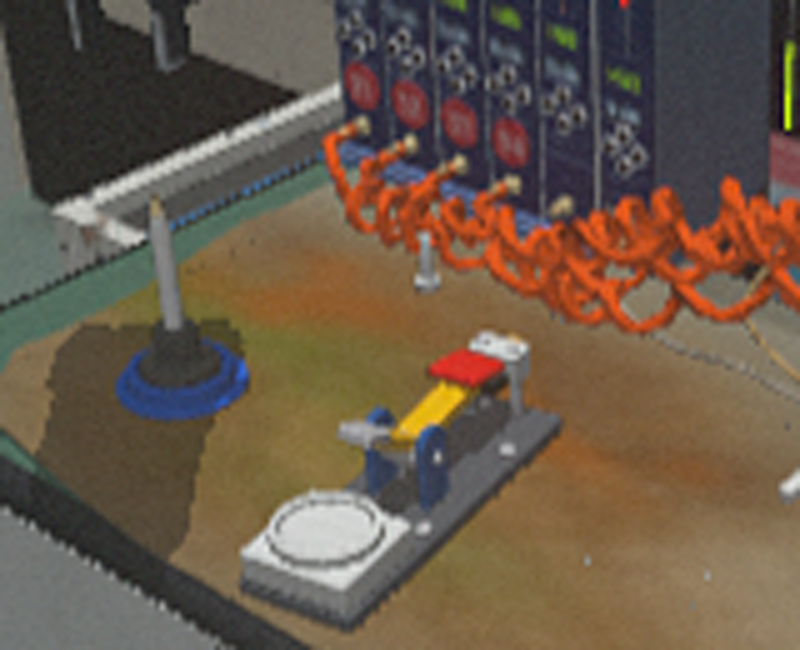

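View pics/t9.png

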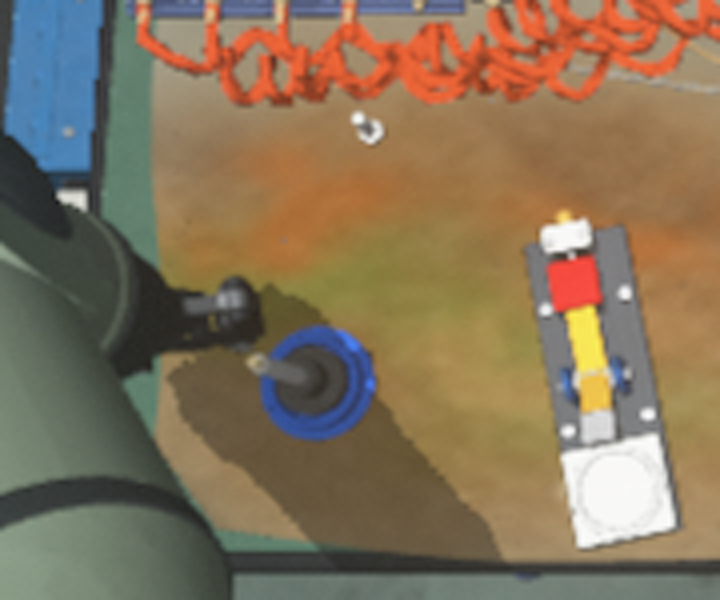

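The plug stands upright in the cup: base at (180,375) in the scene view, top at z = 0.140 against an expected 0.141. The rocker is still latched, the gripper is clear, and the bolt at (427,265) hasn't moved. Handing in.

```bash
python3 -c "
from workcell import bot
print(bot.job_done())"
```

```text
the job is handed in; nothing more can be done
None
```

The job is done and handed in at about 17 s on the robot's clock, within the 70 s limit.

- **Rocker:** I pressed the red pad in small steps along its arc. The force rose to a reading of 4.5 N, then fell away, and I let go without feeling the rubber stop. Force was only read every 0.2 s, so the true peak was probably a little higher. The pad stayed down at 66 mm (about 0.42 rad) with the finger tipped up, and the last picture shows it still latched.
- **Plug gauge:** I gripped it by the shaft at 60 N and lifted it straight up; the wrist read about 4.4 N, which matches its weight. I then lowered it into the blue cup until it touched the floor.
- **Last checks:** The plug stands upright in the cup, with its top at 140 mm against 141 mm expected. The gripper is about 90 mm clear of it. The bolt stands where it was; I did not re-measure the magnet, dial, bar and clip, but the arm never went near them.
- **Disagreements:**
  - The two cameras differed by about 3 mm on the cup's position. Compared within each camera, the plug and cup lined up to within about 1 mm.
  - The gripper read 12 mm on the 13.6 mm shaft, which I put down to the pads giving slightly.
  - One pad-height reading just after release, 86 mm, was wrong because of stray red pixels. I repeated it and got 66 mm.

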